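# Open the drying stall and push the soft cup in

### The job

Push the counterweighted barrier of the drying stall up by its handle, past its balance point, so that it stays raised by itself; then push the small clay cup along the table under it until the whole cup is inside the stall. Only push, with the fingertips or the outside of the fingers: do not take the handle between the fingers, and do not lift the soft cup or tip it over. Leave the tin and the cork block where they stand.

Things in the scene. Friction and masses are not known exactly. Their poses are not given: they have to be found in the camera images.
- bay: drying stall fixed to the table: three light-wood walls, 32 mm high, 12 mm thick, round bare table, open in front. Origin on the table, mid-mouth; x points into the stall, y left, z up. Inner faces at y = -60, +60 and x = 130 mm. Right: pivot post 20 x 26 x 91 mm at x 6, y -120 mm. Left: bar rest 20 x 16 x 29 mm at x -10, y 78 mm
- pivot (a point): the barrier's hinge axis: 18 mm in front of the mouth, 120 mm right of its middle, 75 mm above the table. Axes as the stall's; the barrier turns about x, in the upright plane across the mouth
- push_handle (a point): middle of the barrier's handle: a dark wooden cylinder 22 mm thick, 62 mm long, that juts out level to the front (stall -x) from the bar's upturned end. Lowered, it is 39 mm in front of the hinge point, 200 mm left of it and 110 mm above it (185 mm above the table); it moves on an arc of 228 mm radius about the hinge, up and to the right
- barrier (a joint): barrier angle, rad: 0 lowered (an iron bar 12 mm thick crosses the mouth 41 mm above the table, then turns up to the handle), grows as it rises, 1.66 = upper stop. A weight on its tail balances it at about 1.0: below that it falls shut, above it it slowly falls open and stays. 1 to 3 N at the handle moves it
- cup: small plain grey-brown clay cup, 65 mm across the rim, narrower at the foot, 47 mm high, about 0.1 kg, reddish inside, standing loose on the table in front of the stall. Origin at the centre of its underside, z axis up
- tin: small open grey metal tin, 55 mm across, 58 mm high, standing to the right of the way to the stall; a bystander. Origin at the centre of its underside
- cork: brown cork sanding block, 58 x 55 x 22 mm, lying to the left of the way to the stall; a bystander. Origin at the centre of its underside
Not all that is in view belongs to the job. What is shaped like the cup but red is not meant.

How it is judged:
On the way, in this order (a step that is already met when the one before it is completed fails the run):
1. the barrier is up past its balance point, at its upper stop (value of joint barrier above 1.5 rad), for 0.3 s.
2. the whole cup is inside the stall (x of cup in the frame of bay above 0.031 m), for 0.2 s.
At the end, for the whole second after the job is handed in: The barrier stands by itself within 0.16 rad of its upper stop; the cup stands upright and at rest on the table, its centre at least 31 mm inside the mouth of the stall (the whole cup within, to about 1.5 mm) and between the walls (value of joint barrier above 1.5 rad and x of cup in the frame of bay between 0.031 and 0.13 m and y of cup in the frame of bay between -0.06 and 0.06 m and angle between cup's own z axis and vertical below 0.1 rad and height (world z) of cup below 0.008 m and linear speed of cup below 0.02 m/s); the robot touches nothing.
It fails at once if the cup is lifted off the table (height (world z) of cup above 0.015 m).
It fails at once if the cup is tipped over (angle between cup's own z axis and vertical above 0.5 rad).
It fails at once if the barrier's handle is taken between the fingers (x of the grasp point in the frame of push_handle between -0.036 and 0.036 m and y of the grasp point in the frame of push_handle between -0.012 and 0.012 m and z of the grasp point in the frame of push_handle between -0.012 and 0.012 m).
It fails at once if the tin is moved (distance of tin from where it was at the start of the episode above 0.03 m).
It fails at once if the cork block is moved (distance of cork from where it was at the start of the episode above 0.03 m).
It also fails if it takes over 51 s, if anything falls off the work surface, if the arm or the gripper's body presses on something with over 40 N, if the wrist force passes 120 N, or if a joint passes its speed limit or range.

### The arm

A 7-joint arm with a two-finger parallel gripper is mounted at the origin on a cart in front of the work surface, level with it; the furniture and walls round the work are solid. World frame = base frame: x ahead of the robot, y to its left, z up, the work surface at z = 0. Lengths are in m, angles in rad, forces in N, time in s.
With the tool pointing down it reaches from about 0.425 to 0.925 m from the base axis. Payload 6.8 kg.
Tool frame: the origin (TCP) lies at the very end of the fingers, on their centre line; the grasp point (between the pads) lies 19 mm behind it; z points along the fingers, y is the direction in which the jaws open and shut (so a half turn about z gives the same grasp; the last joint's range is limited). The gripper opens to 88 mm and grips with 3 to 60 N. Pads are 20 mm wide; open, the fingers measure 115 mm over their backs; the gripper's body (75 mm by 178 mm) begins 61 mm behind the grasp point.
Start: joints at [1.146, 0.477, 0.022, 1.555, -0.011, 1.109, -0.083], TCP at [0.21, -0.641, 0.223] pointing down, gripper open.
Joint ranges: [-2.96, 2.96], [-0.34, 2.1], [-1.41, 1.46], [0.24, 2.44], [-1.37, 4.51], [0.17, 1.92], [-2.96, 2.96]. Speed limits (rad/s): [2.39, 2.39, 3.14, 3.14, 3.14, 3.14, 3.14].

### API

Orientations are given as a unit quaternion [w, x, y, z].
In Python, from bench import ctrl, vision, models gives the robot as it stands.
- The arm moves only by the shell command python3 -m inch 'ROWS' [FORCE]. ROWS is JSON, a list of rows, each a list of 3 entries, a list of its own where there are three numbers: the shift along the world's x, y, z in mm, then the turn about the world's z in rad, then the finger opening in mm, from 0 to 87.8. A call has 1 to 20 rows; each row shifts and turns the pose as measured when the row begins; what a row does not reach is not made up. A row lasts 1/12 s, in which the tool goes at most 41.7 mm and 7.16 degrees, less where a joint would pass 70% of its speed; a pose out of reach is approached as far as the arm can. A call is refused whole if a number of a shift passes 41.7 or a number of a turn 0.125, either way. A call with a gripper value outside its range is refused whole. The fingers move at their own pace and stop on an object; FORCE is the grip in N (left out, the last holds). Time passes only in rows, so rows that do not move let the fingers close. It gives the time, the measured TCP pose, the force and the opening at its end, in the units of the state.
- ctrl.get_obs(): the state, without advancing time (a new reading comes with each control period).
- vision.capture(name): name is "scene" or "top" or "wrist"; returns (picture, depth): 420x560x3 uint8, red, green, blue; 420x560 float32, m along the optical axis (not along the pixel's ray), 0 where there is no reading.
- vision.camera_model(name): a dict with "fx", "fy", "cx", "cy" (pixels), "k1" (the pictures are not rectified: a ray, as slopes to the right and down, at radius r is drawn at 1 + k1 r^2 times it, then the intrinsics apply), "R" (3x3) and "t" (3): a world point X has camera coordinates R X + t; the wrist camera has in their place "mount" (4x4, takes a point from camera to tool coordinates, whose origin is the TCP and whose axes are the flange's). Camera axes: x right, y down, z forward; pixel columns grow to the right and rows downward; lengths in m; the calibration is good to about 2 mm. A picture is of the moment at which its call begins: read the wrist's pose just before it. camera_model takes no time and is no camera call.
- ctrl.hand_in(): hands the job in, once; it reports no verdict.
Trained networks look in the newest picture that a camera, given by its name, has taken for a name from the list of things; names that differ only in an ending like _2 or _b are one class to them, and where a whole thing is asked for, a point or a joint stands for the part that bears it (a point fixed in the world has none). Each returns a list of dicts, best first, with "score" (0 to 1); they miss things now and then, are a little off and sometimes report something else, mostly with a low value. They report only what shows in the picture. A call takes as long as a camera call. They do not tell look-alikes from the thing itself.
- models.look_for(camera, name): "at" ([x, y, z] in m, in world coordinates, good to about 4 mm: the middle of the surface that is visible of it).
- models.regions_of(camera, name): "mask" (420x560 bool, what is visible of it).
- models.tip_of(camera, name): "at" ([x, y, z] in m, in world coordinates, good to about 4 mm: a listed point, or the origin of a listed thing).
The state is a dict: "clock": time; "joints": joint angles; "joint_vel": joint speeds; "effort": joint torques, N m; "position": TCP position; "tcp_rot": TCP orientation; "force": force on the tool from outside, world axes, zero at the start; "torque": the same for the moment, N m; "gripper_width": finger opening in m.
Only numpy, scipy, OpenCV 4.12 (cv2) and the standard library are available. Lean on these libraries where they do the work, as an engineer would, in place of code of your own. Each camera call takes 0.05 s, during which the arm holds its last target. There are 200 camera calls.

## Working session

There is one attempt and no reset: what is moved stays moved. The work goes in short steps, Python scripts to look and compute and a shell command to move; the robot and the scene stay as the last step left them, time stands still between calls to the robot, and variables do not carry over. Pictures are saved under pics/ and viewed, about 8 in all and at most 12, crops included, and the job is handed in when it is done.

```bash
mkdir -p pics; ls; python3 - <<'E'
from bench import ctrl, vision, models
import cv2
o=ctrl.get_obs();print(o['clock'],o['position'],o['tcp_rot'],o['gripper_width'],o['force'])
for c in ('scene','top'):
    p,d=vision.capture(c);cv2.imwrite(f'pics/{c}0.png',p[:,:,::-1])
    for n in ('bay','cup','tin','cork','push_handle','pivot'):
        try:print(c,n,[([round(v,3) for v in r['at']],round(r['score'],2)) for r in models.tip_of(c,n)][:4])
        except Exception as e:print(c,n,e)
print(ctrl.get_obs()['clock'])
E
```

```text
pics
0.0 [ 0.21007725 -0.64086542  0.22170465] [-8.66853815e-04  9.87481130e-01  1.57734655e-01 -2.11937564e-04] 0.0879259672366285 [ 0.61026271 -0.7170882  -0.77723027]
scene bay [([0.556, -0.198, -0.005], 0.56)]
scene cup [([0.461, -0.209, -0.003], 0.67), ([0.491, 0.008, -0.001], 0.62)]
scene tin [([0.467, -0.357, -0.005], 0.91)]
scene cork [([0.423, -0.078, 0.001], 0.62)]
scene push_handle [([0.497, -0.117, 0.186], 0.93)]
scene pivot [([0.541, -0.314, 0.077], 0.95)]
top bay [([0.555, -0.194, 0.004], 0.86)]
top cup [([0.458, -0.208, 0.001], 0.95), ([0.49, 0.006, -0.002], 0.87)]
top tin [([0.47, -0.358, 0.004], 0.75)]
top cork [([0.423, -0.081, -0.0], 0.85)]
top push_handle [([0.499, -0.116, 0.186], 0.81)]
top pivot [([0.541, -0.318, 0.076], 0.56)]
0.7
```

View pics/scene0.png

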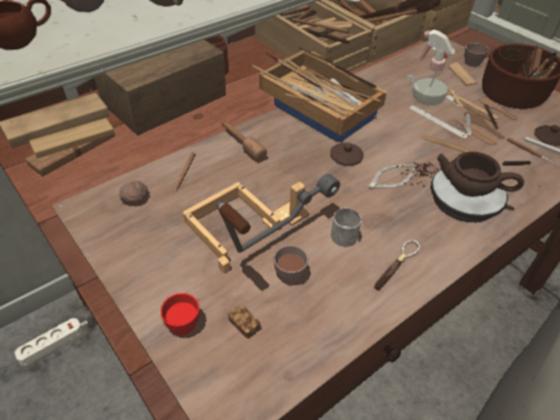

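View pics/top0.png

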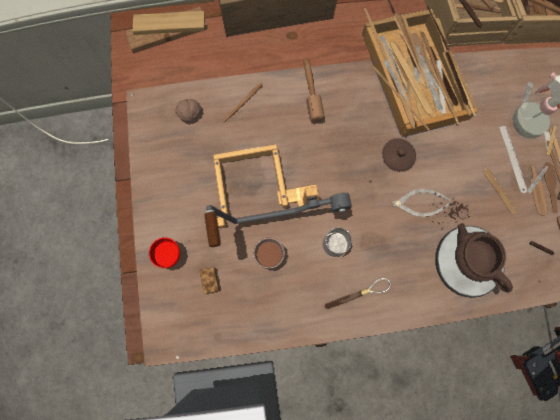

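The scene picture shows the stall at about (235,215) and the handle at (235,218). The clay cup is at (291,263), the red decoy at (181,313), the tin at (346,228) and the cork at (243,320). The top view agrees. Plan: close the fingers, put the jaw axis along x, and approach high to the left of the handle.

```bash
python3 -m inch '[[[0,0,30],0.125,0],[[0,0,30],0.125,0],[[0,0,20],0.125,0],[[15,32,0],0.125,0],[[15,32,0],0.125,0],[[15,32,0],0.125,0],[[15,32,0],0.125,0],[[15,32,0],0.125,0],[[15,32,0],0.125,0],[[15,32,0],0.125,0],[[15,32,0],0,0],[[15,32,0],0,0],[[15,32,0],0,0],[[15,32,0],0,0],[[15,32,0],0,0],[[15,32,0],0,0],[[15,32,0],0,0],[[15,32,0],0,0]]'
```

```text
clock: 2.2
position: [0.4337, -0.1455, 0.3081]
tcp_rot: [0.007, 0.705, 0.709, -0.006]
force: [1.0, -0.4, 0.4]
gripper_width: 0.0005
```

```bash
python3 -m inch '[[[18,30,0],0,0],[[18,30,0],0,0],[[15,22,0],0,0],[[0,0,0],0,0],[[0,0,-35],0,0],[[0,0,-35],0,0],[[0,0,-35],0,0],[[0,0,-30],0,0],[[0,0,0],0,0],[[0,0,0],0,0]]'
```

```text
clock: 3.03
position: [0.4903, -0.0503, 0.1742]
tcp_rot: [0.012, 0.701, 0.713, -0.001]
force: [0.6, 0.2, -0.1]
gripper_width: 0.0004
```

```bash
python3 - <<'E'
from bench import ctrl, vision, models
import cv2
p,d=vision.capture('scene');cv2.imwrite('pics/s1.png',cv2.resize(p[130:310,150:390,::-1],None,fx=3,fy=3))
o=ctrl.get_obs();print(o['position'],o['force'])
print([r for r in models.tip_of('scene','push_handle')])
E
```

```text
[ 0.49017545 -0.05059618  0.17435741] [-0.15776248  0.55933301  0.28206113]
[]
```

View pics/s1.png

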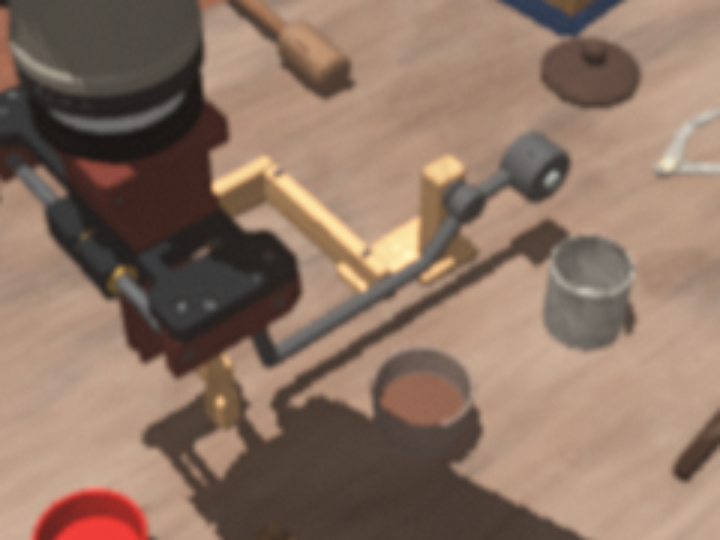

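The fingers sit left of the handle and clear of it, with the bar still lowered (hinge near (465,200), cup near (420,400) in the crop). Next I make contact and follow the first part of the arc.

```bash
python3 -m inch '[[[-3,-10,-10],0,0],[[-3,-14,-6],0,0],[[0,-12,0],0,0],[[0,-8,0],0,0],[[0,-7,7],0,0],[[0,-7,9],0,0],[[0,-7,9],0,0],[[0,-7,9],0,0],[[0,-8,8],0,0],[[0,-8,8],0,0],[[0,-8,8],0,0],[[0,-9,8],0,0]]'; python3 - <<'E'
from bench import ctrl, vision, models
import cv2
p,d=vision.capture('scene');cv2.imwrite('pics/s2.png',cv2.resize(p[130:310,150:390,::-1],None,fx=3,fy=3))
for c in('scene','top'):
  if c=='top':vision.capture(c)
  print([r for r in models.tip_of(c,'push_handle')])
E
```

```text
clock: 4.13
position: [0.4914, -0.1551, 0.2408]
tcp_rot: [0.02, 0.699, 0.715, 0.009]
force: [-0.4, -0.3, -0.1]
gripper_width: 0.0002
[{'at': [0.4981, -0.1784, 0.2568], 'score': 0.63}]
[{'at': [0.4978, -0.1786, 0.2596], 'score': 0.89}, {'at': [0.4603, -0.2076, 0.0006], 'score': 0.29}]
```

View pics/s2.png

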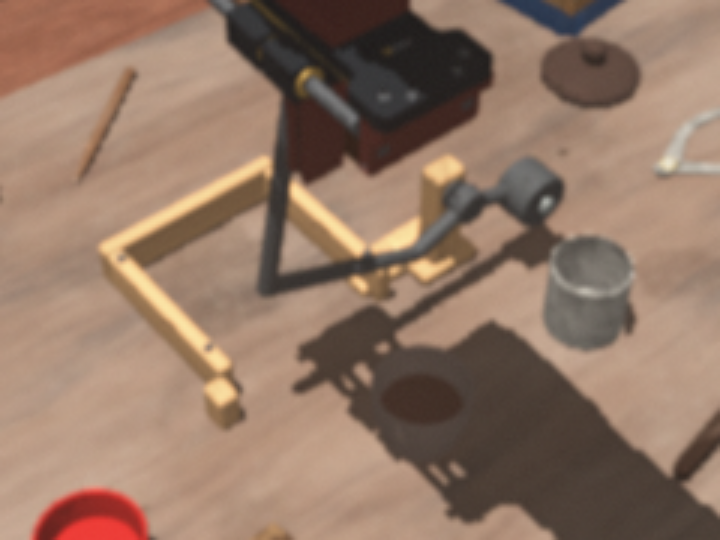

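The bar is about 0.42 rad up and the handle rests on the finger's right side. I continue along the arc past balance.

```bash
python3 -m inch '[[[0,-9,5],0,0],[[0,-9,5],0,0],[[0,-10,5],0,0],[[0,-10,5],0,0],[[0,-10,4],0,0],[[0,-11,4],0,0],[[0,-11,3],0,0],[[0,-11,3],0,0],[[0,-11,2],0,0],[[0,-11,2],0,0],[[0,-11,1],0,0],[[0,-11,1],0,0],[[0,-11,0],0,0],[[0,-11,0],0,0],[[0,-11,-1],0,0],[[0,-11,-1],0,0]]'; python3 - <<'E'
from bench import ctrl, vision, models
for c in('scene','top'):
  vision.capture(c)
  print([r for r in models.tip_of(c,'push_handle')])
E
```

```text
clock: 5.67
position: [0.4895, -0.3395, 0.2801]
tcp_rot: [0.018, 0.698, 0.716, 0.008]
force: [-0.1, -0.2, -1.3]
gripper_width: 0.0006
[{'at': [0.4661, -0.3605, -0.007], 'score': 0.58}, {'at': [0.5041, -0.3638, 0.3014], 'score': 0.57}]
[]
```

```bash
python3 -m inch '[[[0,-10,-2],0,0],[[0,-10,-2],0,0],[[0,-10,-3],0,0],[[0,-10,-3],0,0],[[0,-10,-3],0,0],[[0,-8,-3],0,0],[[0,-6,-3],0,0],[[0,0,0],0,0],[[0,0,0],0,0],[[0,0,0],0,0],[[0,0,0],0,0],[[0,0,0],0,0]]'; python3 - <<'E'
from bench import ctrl, vision, models
for c in('scene','top'):
  vision.capture(c)
  print([r for r in models.tip_of(c,'push_handle')])
E
```

```text
clock: 6.87
position: [0.4898, -0.4067, 0.2584]
tcp_rot: [0.017, 0.697, 0.717, 0.009]
force: [0.5, -0.4, 0.1]
gripper_width: 0.0004
[{'at': [0.5067, -0.4474, 0.2665], 'score': 0.84}, {'at': [0.463, -0.2086, -0.0033], 'score': 0.51}]
[]
```

The handle estimate puts the barrier at about 1.66 rad, its stop, and clear of the finger. Before pushing I fix the stall's heading and check the cup.

```bash
cat > h.py <<'E'
from bench import ctrl, vision, models
import numpy as np, cv2
def cloud(c,d):
    m=vision.camera_model(c);v,u=np.mgrid[:420,:560]
    K=np.array([[m['fx'],0,m['cx']],[0,m['fy'],m['cy']],[0,0,1.]])
    s=cv2.undistortPoints(np.stack([u,v],-1).reshape(-1,1,2).astype(float),K,np.array([m['k1'],0,0,0.])).reshape(420,560,2)
    X=np.dstack([s*d[...,None],d])
    return (X-np.array(m['t']))@np.array(m['R'])
E
python3 - <<'E'
from h import *
from scipy.spatial.transform import Rotation
p,d=vision.capture('top');cv2.imwrite('pics/t3.png',cv2.resize(p[100:310,120:400,::-1],None,fx=2.8,fy=2.8))
X=cloud('top',d)
r=models.regions_of('top','bay')[0]; q=X[r['mask']&(d>0)]
w=q[(abs(q[:,2]-.032)<.006)][:,:2]
print(len(w), [a.round(3) for a in (w.min(0),w.max(0))])
# fit yaw/offset to wall-top outlines (min distance to nearest wall centreline, 3 segments)
from scipy.optimize import minimize
S=np.array([[[0,.066],[.136,.066]],[[0,-.066],[.136,-.066]],[[.136,-.066],[.136,.066]]])
def f(a):
    c,s=np.cos(a[2]),np.sin(a[2]); l=(w-a[:2])@np.array([[c,-s],[s,c]])
    D=[]
    for A,B in S:
        t=np.clip((l-A)@(B-A)/((B-A)@(B-A)),0,1);D.append(np.linalg.norm(l-A-t[:,None]*(B-A),axis=1))
    return np.minimum(np.min(D,0),.015).mean()
o=min((minimize(f,[.556,-.196,y],method='Nelder-Mead',options=dict(initial_simplex=[[.556,-.196,y],[.566,-.196,y],[.556,-.186,y],[.556,-.196,y+.05]])) for y in(-.05,0.,.05)),key=lambda o:o.fun);print(o.x,o.fun)
for n in('cup',):
  for k in models.tip_of('top',n): 
    print(n,k); l=np.array(k['at'][:2])-o.x[:2];c,s=np.cos(o.x[2]),np.sin(o.x[2]);print('bay frame',c*l[0]+s*l[1],-s*l[0]+c*l[1])
E
```

```text
1172 [array([ 0.516, -0.338]), array([ 0.701, -0.113])]
[ 0.55438978 -0.19726143  0.03762436] 0.0048593825691519875
cup {'at': [0.4905, 0.0072, 0.0006], 'score': 0.83}
bay frame -0.056153644728120684 0.20671997676707224
cup {'at': [0.4595, -0.2093, 0.0002], 'score': 0.7}
bay frame -0.09527545886016527 -0.00846072324809587
```

View pics/t3.png

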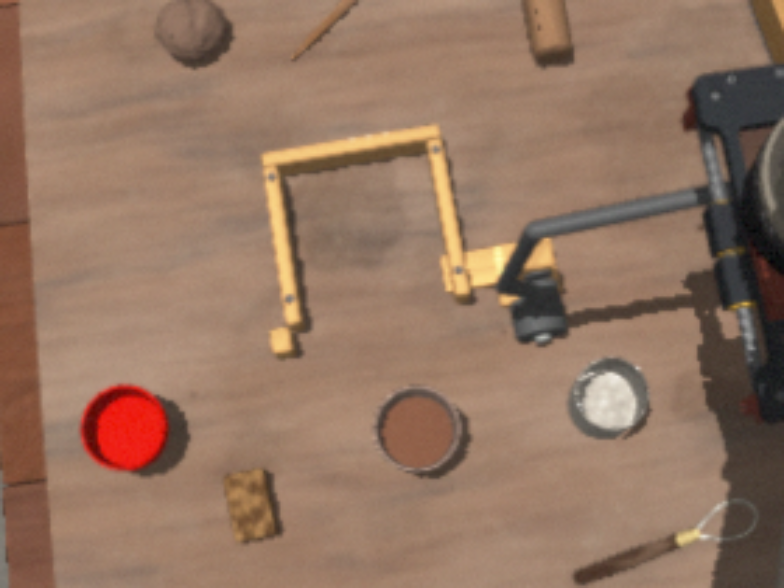

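The picture shows the bar upright on the right and the mouth free; the cup (419,430) is straight in front, and tin (609,397) and cork (250,505) are undisturbed. The stall is at (0.554, -0.197), yaw 0.04. I move behind the cup.

```bash
python3 -m inch '[[[-8,20,0],0,0],[[-8,20,0],0,0],[[-12,20,0],0,0],[[-12,20,0],0,0],[[-12,20,0],0,0],[[-12,20,0],0,0],[[-12,20,0],0,0],[[-12,20,0],0,0],[[-12,20,0],0,0],[[-5,14,0],0,0],[[0,0,0],0,0],[[0,0,-30],0,0],[[0,0,-30],0,0],[[0,0,-30],0,0],[[0,0,-30],0,0],[[0,0,-30],0,0],[[0,0,0],0,0]]'
```

```text
clock: 8.63
position: [0.3865, -0.2104, 0.1068]
tcp_rot: [0.027, 0.698, 0.716, 0.01]
force: [-0.5, 1.0, -0.2]
gripper_width: 0.0002
```

```bash
python3 -m inch '[[[0,0,-25],0,0],[[0,0,-25],0,0],[[0,0,-25],0,0],[[0,-2,-10],0,0],[[0,0,0],0,0]]'; python3 -m inch '[[[8,0,0],0,0],[[8,0,0],0,0],[[4,0,0],0,0],[[4,0,0],0,0],[[4,0,0],0,0],[[4,0,0],0,0],[[4,0,0],0,0],[[4,0,0],0,0],[[4,0,0],0,0],[[0,0,0],0,0]]';python3 - <<'E'
from h import *
for c in('scene','top'):
  p,d=vision.capture(c)
  if c=='scene':cv2.imwrite('pics/s4.png',cv2.resize(p[130:310,150:390,::-1],None,fx=3,fy=3))
  print([r for r in models.tip_of(c,'cup')])
E
```

```text
clock: 9.05
position: [0.3933, -0.2175, 0.0226]
tcp_rot: [0.03, 0.699, 0.715, 0.011]
force: [-0.5, 0.7, 1.2]
gripper_width: 0.0006
clock: 9.88
position: [0.4472, -0.2208, 0.03]
tcp_rot: [0.036, 0.699, 0.714, 0.012]
force: [-0.3, 0.0, 0.1]
gripper_width: 0.0003
[{'at': [0.4846, -0.2096, -0.0041], 'score': 0.93}, {'at': [0.4929, 0.0024, 0.0006], 'score': 0.57}]
[{'at': [0.4905, 0.0068, -0.0017], 'score': 0.95}]
```

View pics/s4.png

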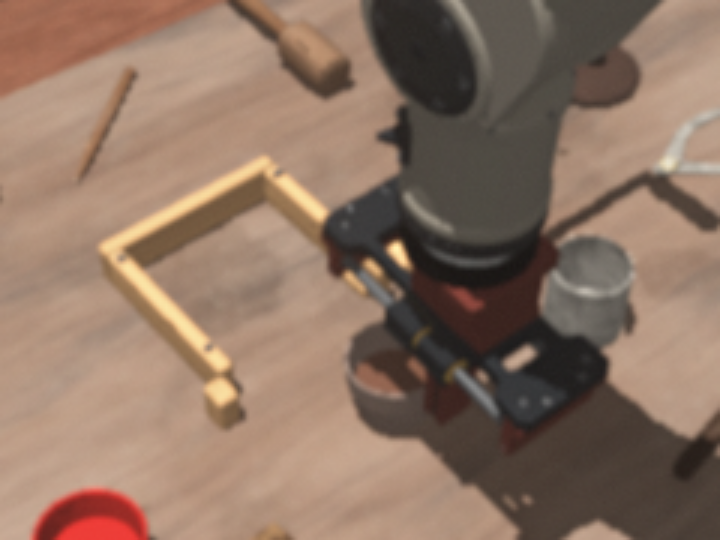

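The cup has slid forward about 25 mm, upright at crop (390,380), but the finger sits 12 mm right of its centre. I back off, recentre, then push on.

```bash
python3 -m inch '[[[-8,0,0],0,0],[[-2,5,-6],0,0],[[0,5,-4],0,0],[[0,0,0],0,0],[[5,0,0],0,0],[[5,0,-1],0,0],[[4,0,-1],0,0],[[4,0,-1],0,0],[[4,0,-1],0,0],[[4,0,-1],0,0],[[4,0,-1],0,0],[[4,0,-1],0,0],[[4,0,-1],0,0],[[4,0,-1],0,0],[[0,0,0],0,0]]';python3 - <<'E'
from h import *
for c in('scene','top'):
  p,d=vision.capture(c)
  print([r for r in models.tip_of(c,'cup')])
E
```

```text
clock: 11.33
position: [0.4806, -0.2098, 0.0084]
tcp_rot: [0.035, 0.7, 0.714, 0.011]
force: [-0.3, 0.6, 0.2]
gripper_width: 0.0006
[{'at': [0.4913, 0.0049, 0.0004], 'score': 0.81}, {'at': [0.5215, -0.2053, -0.0046], 'score': 0.55}]
[{'at': [0.4904, 0.0081, -0.0002], 'score': 0.65}]
```

```bash
python3 -m inch '[[[4,0,2],0,0],[[4,1,2],0,0],[[5,0,0],0,0],[[5,1,0],0,0],[[5,0,0],0,0],[[5,1,0],0,0],[[5,0,0],0,0],[[5,1,0],0,0],[[5,0,0],0,0],[[0,0,0],0,0]]';python3 - <<'E'
from h import *
for c in('scene','top'):
  p,d=vision.capture(c)
  if c=='scene':cv2.imwrite('pics/s5.png',cv2.resize(p[130:310,150:390,::-1],None,fx=3,fy=3))
  print([r for r in models.tip_of(c,'cup')])
E
```

```text
clock: 12.37
position: [0.5267, -0.2054, 0.0131]
tcp_rot: [0.034, 0.7, 0.713, 0.011]
force: [0.4, 0.8, -0.1]
gripper_width: 0.0003
[{'at': [0.565, -0.2051, -0.0007], 'score': 0.75}, {'at': [0.4922, 0.0061, -0.002], 'score': 0.56}]
[{'at': [0.4912, 0.0083, 0.0007], 'score': 0.6}]
```

View pics/s5.png

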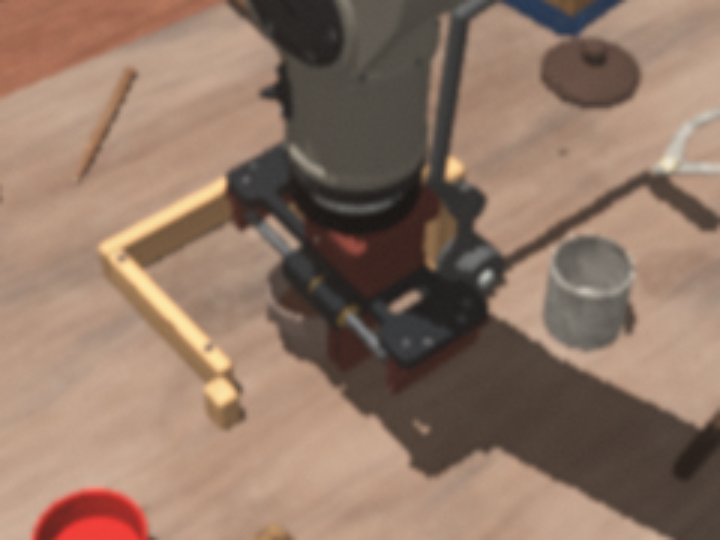

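The cup is at the mouth, upright; the arm has a small gap to the raised bar. I finish the push.

```bash
python3 -m inch '[[[5,1,0],0,0],[[5,1,0],0,0],[[5,0,0],0,0],[[5,1,0],0,0],[[5,0,0],0,0],[[5,1,0],0,0],[[5,0,0],0,0],[[4,0,0],0,0],[[0,0,0],0,0]]';python3 - <<'E'
from h import *
for c in('scene','top'):
  p,d=vision.capture(c)
  print([r for r in models.tip_of(c,'cup')])
  print([r for r in models.tip_of(c,'push_handle')])
E
```

```text
clock: 13.32
position: [0.5676, -0.2014, 0.0129]
tcp_rot: [0.034, 0.7, 0.713, 0.01]
force: [-0.9, -0.3, 0.5]
gripper_width: 0.0006
[{'at': [0.4919, 0.0056, -0.002], 'score': 0.88}, {'at': [0.6084, -0.2015, -0.0057], 'score': 0.68}]
[{'at': [0.51, -0.4438, 0.2667], 'score': 0.6}]
[{'at': [0.4898, 0.0069, -0.0013], 'score': 0.7}]
[{'at': [0.5114, -0.4454, 0.2651], 'score': 0.86}]
```

Cup is about 55 mm inside. I retreat straight back, then up.

```bash
python3 -m inch '[[[-8,0,0],0,0],[[-15,0,0],0,0],[[-18,0,0],0,0],[[-18,0,0],0,0],[[-18,0,0],0,0],[[-18,0,0],0,0],[[-18,0,0],0,0],[[-10,0,10],0,0],[[0,0,30],0,0],[[0,0,30],0,0],[[0,0,30],0,0],[[0,0,30],0,0],[[0,0,0],0,0],[[0,0,0],0,0]]';python3 - <<'E'
from h import *
b=np.array([.5544,-.1973]);c,s=np.cos(.0376),np.sin(.0376)
for k in('top','scene'):
  p,d=vision.capture(k)
  if k=='scene':cv2.imwrite('pics/s6.png',cv2.resize(p[130:310,150:390,::-1],None,fx=3,fy=3))
  for n in('cup','push_handle','tin','cork'):
    for r in models.tip_of(k,n):
      l=np.array(r['at'][:2])-b;print(k,n,np.round(r['at'],3),'bay',round(c*l[0]+s*l[1],4),round(c*l[1]-s*l[0],4),round(r['score'],2))
E
```

```text
clock: 14.78
position: [0.4239, -0.2005, 0.1469]
tcp_rot: [0.031, 0.701, 0.712, 0.006]
force: [-0.0, 0.3, -1.5]
gripper_width: 0.0003
top cup [0.491 0.01  0.002] bay -0.0559 0.2091 0.84
top cup [ 0.607 -0.201  0.002] bay 0.0526 -0.0058 0.73
top push_handle [ 0.508 -0.446  0.263] bay -0.0561 -0.2463 0.73
top tin [ 0.468 -0.358  0.003] bay -0.0929 -0.1573 0.81
top cork [ 0.539 -0.318  0.074] bay -0.0199 -0.1197 0.22
scene cup [ 0.607 -0.199 -0.004] bay 0.0529 -0.0033 0.89
scene cup [ 0.493  0.004 -0.001] bay -0.0539 0.2038 0.56
scene push_handle [ 0.508 -0.448  0.265] bay -0.0558 -0.249 0.66
scene tin [ 0.466 -0.359 -0.004] bay -0.0945 -0.1581 0.76
scene cork [ 0.423 -0.082  0.001] bay -0.1269 0.12 0.95
```

View pics/s6.png

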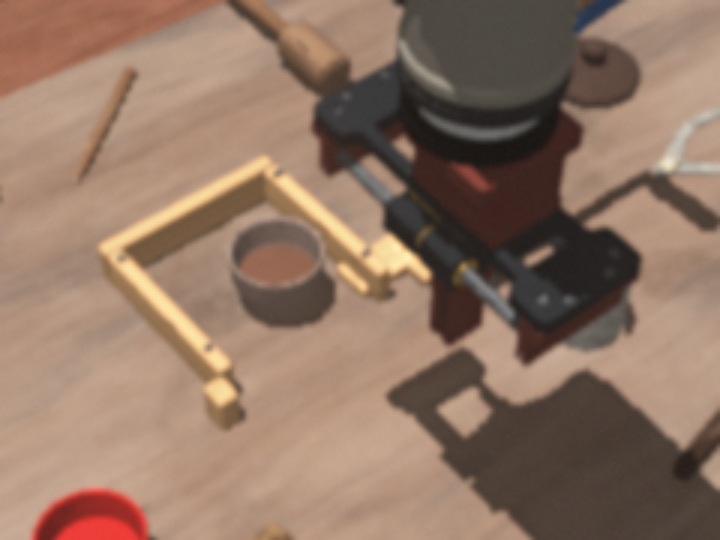

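The cup stands upright at crop (280,270), fully inside the stall and about 53 mm past the mouth. The barrier is up and the robot is clear, so I hand in.

```bash
python3 -c "
from bench import ctrl
o=ctrl.get_obs();print(o['clock'],o['force'],abs(o['joint_vel']).max())
print(ctrl.hand_in())"
```

```text
15.2833 [ 0.66984156  0.70789256 -0.58386516] 0.004038527367627557
the job is handed in; nothing more can be done
None
```

The barrier is up at its upper stop by itself and the clay cup is inside the stall. I handed the job in at 15.3 s of the 51 s allowed; no verdict is reported.

- **Barrier:** I pushed the handle with the right side of the closed fingers, along its arc and past balance. It settled at the stop. Both cameras put the handle at about y −0.447, z 0.264, which is about 1.66 rad, and it stayed there after the fingers left.
- **Cup:** I pushed it along the table with the closed fingers. After the first 25 mm the finger sat 12 mm right of centre, so I backed off and recentred once. Both cameras put the cup about 53 mm inside the mouth and 3–6 mm right of the stall's middle. It looked upright in the last picture.
- **Tin and cork:** both were found within 2–4 mm of where they started. The top camera's last cork report was a false hit at the pivot (score 0.22); the scene camera found the cork in place (0.95).
- **Robot:** it was clear of everything and at rest at hand-in, with force readings at noise level.

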